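# Release, seat and run the press-to-run spice mill

## Task

Get the bench spice mill running: first slide its run lock all the way to the open-ring end, then pick up the square steel grinding jar and set it over the drive spindle so that it drops on fully. Press the jar down as far as the sprung seat goes and finish while still holding it pressed down there, because the mill runs only while the jar is held down; leave the other things on the table alone.

Things in the scene. Friction and masses are not known exactly. Their poses are not given: they have to be found in the camera images.
- mill: cordless bench spice mill, fixed to the table: white painted housing, 176 (x) x 136 (y) mm at its skirt, 166 x 126 mm above, flat steel deck on top at 100 mm height. Origin: centre of the underside; x points to its back, y to its left seen from the front (the lock side faces the robot), z up. Turned by up to 0.35 rad
- lock (a joint): slide of the run lock, m along the mill's y: 0 at the solid-dot end (locked), 0.045 at the open-ring end (free, end stop); starts at 0 to 0.015. About 2 N of friction, stays where it is left. Its tongue lies under the sprung seat and blocks it (1 to 2 mm of give under 25 N) until the lock stands past 0.040
- lock_knob (a point): top centre of the run lock's black knob on the front strip of the deck, 84 mm in front of the spindle: an upright grip 12 mm (mill x) x 18 mm (mill y) x 16 mm high on a 24 x 22 mm foot; its top is 20.5 mm above the deck. Axes as the mill's; it slides toward +y
- seat (a joint): travel of the sprung round seat plate (black, 78 mm across, top 8 mm above the deck), m: 0 up, 0.006 pressed down to its stop. Takes about 7 N to start and 11 N at the stop, so the jar's weight (2 to 4 N) alone does not move it; springs back when let go
- spindle (a point): point on the axis of the drive spindle, level with the top of the seat plate when it is up (108 mm above the table). The fixed steel spindle is 10 mm square, its sides along the mill's x and y, and stands 10 mm above this point, with a 5 mm tall tapered tip on it (15 mm in all)
- jar: closed grinding jar, 0.22 to 0.39 kg, standing on the table on its drive foot: black ribbed foot 66 x 66 x 28 mm, above it a rounded square steel body 56 x 56 mm, 101 mm high in all. Origin: centre of the underside, z up, x and y along its sides
- wicker_pot: loose brown wicker pot 98 mm across, 112 mm high; origin under its centre. Leave alone
- timer: loose white wind-up timer 64 mm across, 38 mm high; origin under its centre. Leave alone
- hex_cup_a: loose small off-white six-sided cup with a dark rim, 44 mm across, 34 mm high, behind the mill; origin under its centre. Leave alone
- hex_cup_b: loose small off-white six-sided cup with a dark rim, 44 mm across, 34 mm high, behind the mill; origin under its centre. Leave alone
- jar_socket (a point): mouth of the jar's drive socket, at the jar's origin, unseen in its underside: 14 mm square, 25 mm deep, sides along the jar's x and y, so the jar fits in any quarter turn, within about 0.25 rad. When the jar drops on, this point is at spindle; pressed down, 6 mm lower
Not all that is in view belongs to the job. Leave any blue or pink look-alike of the jar alone.

How it is judged:
By the outcome, as a careful person would: the job done as asked, in the order asked, and still so for the second after the job is handed in, while the arm keeps its last pose, push and grip.
It also fails if it takes over 45 s, if anything falls off the work surface, if the arm or the gripper's body presses on something with over 40 N, if the wrist force passes 120 N, or if a joint passes its speed limit or range.

## Robot

A 6-joint arm with a two-finger parallel gripper is mounted at the origin on the work surface; the furniture and walls round the work are solid. World frame = base frame: x ahead of the robot, y to its left, z up, the work surface at z = 0. Lengths are in m, angles in degrees, forces in N, time in s.
With the tool pointing down it reaches from about 0.4 to 0.825 m from the base axis. Payload 7 kg.
Tool frame: the origin (TCP) lies midway between the tips of the shut fingers; the grasp point (between the pads) lies 19 mm behind it; z points along the fingers, y is the line along which they close (so a half turn about z gives the same grasp; the last joint's range is limited). The gripper opens to 88 mm and grips with 3 to 60 N. Pads are 19 mm wide; open, the fingers measure 130 mm over their backs; the gripper's body (78 mm by 193 mm) begins 47 mm behind the grasp point.
Start: joints at [90.82, 20.546, 0.682, 0, -70.136, -16.507], TCP at [0.183, 0.65, 0.227] pointing down, gripper open.
Joint ranges: [-176.03, 176.03], [-82.01, 121.73], [-58.28, 71.71], [-173.87, 95.51], [-174.79, -0.11], [-173.66, 173.66]. Speed limits (degrees/s): [136.94, 136.94, 172.46, 180, 180, 180].

## Interface

Orientations are given as [roll, pitch, yaw] about the fixed x, y, z axes, in that order (R = Rz(yaw) Ry(pitch) Rx(roll)).
In Python, from plant import ctrl gives the robot as it stands. The module is installed in compiled form; this text tells all that it offers.
- The arm moves only by the tool play_rows, never from a script. Its argument "commands" is a list that holds one entry, the list of rows, each a list of 7 numbers: the turn, a rotation vector about the tool's x, y, z in rad, then the shift along the tool's x, y, z in cm, then the finger opening in cm, from 0 to 8.76. In form: [[[ax, ay, az, x, y, z, grip], ...]]. A call has 1 to 8 rows; each row is the pose to reach, as a shift and turn from the pose commanded when the call began, along the tool's axes at that moment; what a row does not reach only later rows make up. A row lasts 1/12 s, in which the tool goes at most 41.7 mm and 7.16 degrees, less where a joint would pass 70% of its speed; a pose out of reach is approached as far as the arm can. A call with a gripper value outside its range is refused whole. The fingers move at their own pace and stop on an object; the grip force is fixed at half the most. Time passes only in rows, so rows that repeat a pose let the fingers close. It gives the time, the measured TCP pose, the force, the opening and the grip force at its end, in the units of the state.
- ctrl.get_obs(): the state, without advancing time (a new reading comes with each control period).
- ctrl.snapshot(name): name is "scene" or "top" or "wrist"; returns a dict with "color" (480x640x3 uint8, red, green, blue), "camera_matrix" (3x3 intrinsics, pixels), "origin" and "rotation" of the camera in the world; the wrist camera has in their place "hand_eye" (4x4, takes a point from camera to tool coordinates, whose origin is the TCP and whose axes are the flange's). Camera axes: x right, y down, z forward; pixel columns grow to the right and rows downward; lengths in m; the calibration is good to about 2 mm. A picture is of the moment at which its call begins: read the wrist's pose just before it. There is no depth.
- ctrl.close_job(): hands the job in; it is judged then, once.
Trained networks look in a picture, given as the dict that the camera call returned (one of the last four; its "shot" number tells which), for a name from the list of things; names that differ only in an ending like _2 or _b are one class to them, and where a whole thing is asked for, a point or a joint stands for the part that bears it (a point fixed in the world has none). Each returns a list of dicts, best first, with "conf" (0 to 1); they miss things now and then, are a little off and sometimes report something else, mostly with a low value. They report only what shows in the picture. A call takes as long as a camera call. They do not tell look-alikes from the thing itself.
- ctrl.find_in(picture, name): "bbox" ([left, top, width, height] in pixels, round what is visible of it).
The state is a dict: "clock": time; "joint_pos": joint angles; "qvel": joint speeds; "tau": joint torques, N m; "tool_pos": TCP position; "orientation": TCP orientation; "force": force on the tool from outside, world axes, zero at the start; "moment": the same for the moment, N m; "opening": finger opening in m; "gripper_force": force on a finger pad.
Only numpy, scipy, OpenCV 4.12 (cv2) and the standard library are available. Lean on these libraries where they do the work, as an engineer would, in place of code of your own. Each camera call takes 0.05 s, during which the arm holds its last target. There are 200 camera calls.

## Working session

There is one attempt and no reset: what is moved stays moved. The work goes in short steps, Python scripts to look and compute and a tool call to move; the robot and the scene stay as the last step left them, time stands still between calls to the robot, and variables do not carry over. Pictures are saved under pics/ and viewed, at most 10 in all, crops included, and the job is handed in when it is done.

Besides the shell and the picture viewer there is one more tool, called in YAML: its name, and indented under it one key for each argument. play_rows: Moves the arm, as the interface text tells. Its arguments: {"type":"object","properties":{"commands":{"type":"array","items":{"type":"array","items":{"type":"array","items":{"type":"number"}}}}},"required":["commands"]}

```bash
mkdir -p pics
cat > h.py <<'E'
import numpy as np, cv2
from scipy.spatial.transform import Rotation as R
from plant import ctrl
def save(s,n): cv2.imwrite('pics/'+n, s['color'][:,:,::-1])
def ray(s,u,v,z):
    "intersect pixel with plane z"
    d=np.array(s['rotation'])@np.linalg.solve(np.array(s['camera_matrix']),[u,v,1]); o=np.array(s['origin'])
    return o+d*(z-o[2])/d[2]
def proj(s,p):
    c=np.array(s['rotation']).T@(np.array(p)-s['origin']); q=np.array(s['camera_matrix'])@c; return q[:2]/q[2]
def wrist():
    o=ctrl.get_obs(); s=ctrl.snapshot('wrist'); H=np.array(s['hand_eye'])
    Rt=R.from_euler('xyz',o['orientation'],degrees=True).as_matrix()
    s['rotation']=Rt@H[:3,:3]; s['origin']=Rt@H[:3,3]+o['tool_pos']; return s
E
python3 - <<'E'
from h import *
print(ctrl.get_obs())
for n in ('scene','top'):
    s=ctrl.snapshot(n); save(s,n+'0.png'); print(n,np.round(s['origin'],3),np.round(s['rotation'],3).tolist(),s['camera_matrix'][0][0])
    for k in ('mill','lock_knob','jar','wicker_pot','timer','hex_cup_a'):
        print(k,[(np.round(d['bbox']).tolist(),round(d['conf'],2)) for d in ctrl.find_in(s,k)[:4]])
E
```

```text
{'clock': 0.0, 'joint_pos': array([ 9.08162934e+01,  2.05914154e+01,  6.33758668e-01, -2.29772206e-02,
       -7.01348615e+01, -1.65073303e+01]), 'qvel': array([-0.01083166, -0.01438934,  0.01134125,  0.09568133,  0.00276556,
       -0.09176018]), 'tau': array([-6.90718957e-05, -5.82713342e+01,  2.93061268e+01,  6.99731871e+00,
        6.87642954e-03, -1.63073105e-04]), 'tool_pos': array([0.18242464, 0.64937026, 0.2256138 ]), 'orientation': array([ 1.79905157e+02, -5.58120330e-03, -1.56988576e+01]), 'force': array([ 0.37234003, -0.11134813,  0.225867  ]), 'moment': array([ 0.02870902, -0.00542941, -0.00933884]), 'gripper_force': 0.0, 'opening': 0.08762233259091187}
scene [0.095 0.502 0.672] [-130.15, 0.324, -138.988] 457.5159156286502
mill [([239.0, 222.0, 104.0, 93.0], 0.61)]
lock_knob []
jar [([454.0, 234.0, 48.0, 59.0], 0.94), ([285.0, 362.0, 48.0, 74.0], 0.87), ([400.0, 256.0, 46.0, 61.0], 0.77), ([402.0, 216.0, 36.0, 48.0], 0.61)]
wicker_pot [([193.0, 305.0, 67.0, 87.0], 0.93)]
timer [([356.0, 312.0, 33.0, 33.0], 0.85)]
hex_cup_a [([165.0, 272.0, 21.0, 23.0], 0.86), ([190.0, 253.0, 20.0, 21.0], 0.75)]
top [ 0.376 -0.012  1.36 ] [-172.569, 0.727, -90.532] 516.1139754386197
mill [([278.0, 191.0, 70.0, 77.0], 0.78), ([390.0, 222.0, 32.0, 32.0], 0.16)]
lock_knob [([318.0, 240.0, 7.0, 14.0], 0.49)]
jar [([350.0, 306.0, 28.0, 30.0], 0.94), ([222.0, 296.0, 35.0, 39.0], 0.88), ([389.0, 271.0, 34.0, 36.0], 0.85), ([397.0, 320.0, 37.0, 38.0], 0.85)]
wicker_pot [([201.0, 234.0, 46.0, 39.0], 0.77)]
timer [([303.0, 296.0, 24.0, 26.0], 0.69)]
hex_cup_a [([246.0, 158.0, 15.0, 18.0], 0.76)]
```

```bash
python3 -c "
import cv2,numpy as np
a=cv2.imread('pics/scene0.png');b=cv2.imread('pics/top0.png')
print(a.shape)"
```

```text
(480, 640, 3)
```

View pics/top0.png

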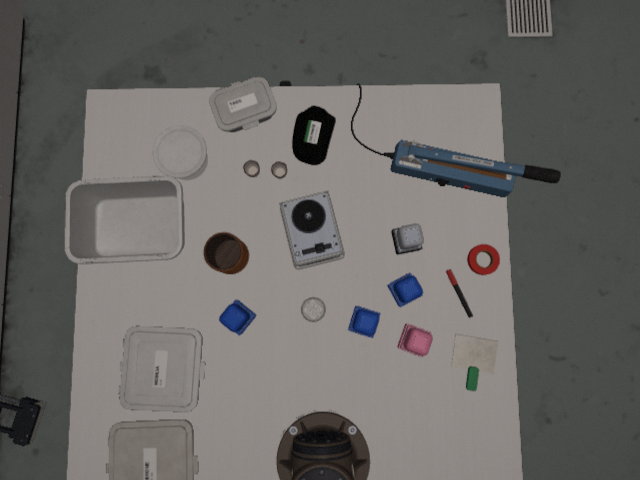

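View pics/scene0.png

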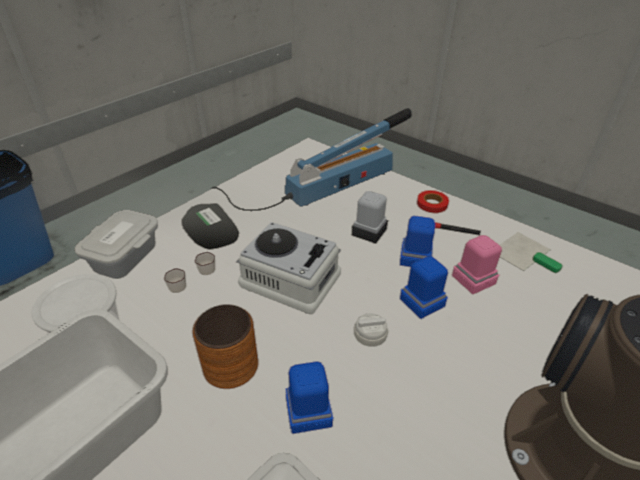

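Candidates for the jar in the top view are grey with a black foot at (408,238), blue at (237,317), (365,321) and (406,289), and pink at (416,339). I choose the grey steel one at (408,238). In the scene view it is at (371,215). The mill is at (312,230) and its knob near (320,247). Next is one close crop of both.

```bash
sed -i "s/^def save/def cam(n):\n    s=ctrl.snapshot(n); s['rotation']=R.from_euler('xyz',s['rotation'],degrees=True).as_matrix(); return s\ndef save/" h.py
python3 - <<'E'
from h import *
s=cam('top'); c=s['color'][:,:,::-1]
f=lambda x,y:cv2.resize(c[y:y+90,x:x+80],None,fx=5,fy=5,interpolation=cv2.INTER_CUBIC)
cv2.imwrite('pics/crop.png',np.hstack([f(272,185),f(370,195)]))
print('jar top',ray(s,410,236,.101),'spindle',ray(s,310,214,.108),'knob',ray(s,320,247,.1205))
for z,pts in ((.1,[(281,203),(325,191),(343,258),(295,268)]),):
  for p in pts: print(ray(s,*p,z))
E
```

```text
jar top [ 0.55004376 -0.22042622  0.101     ] spindle [0.60649782 0.02475767 0.108     ] knob [0.52290391 0.00077247 0.1205    ]
[0.63659569 0.09696045 0.1       ]
[ 0.6657478 -0.0128118  0.1      ]
[ 0.49759708 -0.05510043  0.1       ]
[0.47427043 0.06262838 0.1       ]
```

View pics/crop.png

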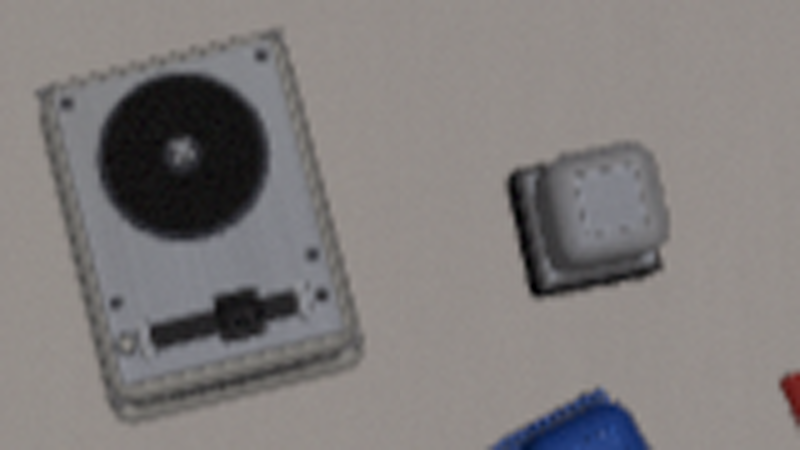

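The crop confirms the grey steel jar with its black foot. The lock knob sits at crop (240,313), which is top pixel (320,247.6). The open ring is at the left end (crop 125,343), along mill +y. Mill yaw is about 13°. Next I move above the mill and take a wrist view.

```bash
cat >> h.py <<'E'
def cmd(p,yaw):
    "tool-frame row (rotvec, cm) from measured pose to p with tool down at yaw deg"
    o=ctrl.get_obs(); A=R.from_euler('xyz',o['orientation'],degrees=True); B=R.from_euler('xyz',[180,0,yaw],degrees=True)
    print('rot',np.round((A.inv()*B).as_rotvec(),4),'cm',np.round(A.inv().apply(np.array(p)-o['tool_pos'])*100,2))
E
python3 - <<'E'
from h import *
cmd([.49,.01,.30],13)
E
```

```text
rot [-0.     -0.     -0.5007] cm [46.9  53.28 -7.34]
```

play_rows:
  commands:
    - [[0,0,0,2,2,-4,8],[0,0,-0.1,5,5.5,-7.3,6],[0,0,-0.2,7.6,8.5,-7.3,6],[0,0,-0.3,10.2,11.6,-7.3,6],[0,0,-0.4,12.8,14.6,-7.3,6],[0,0,-0.5,15.4,17.5,-7.3,6],[0,0,-0.5,18,20.5,-7.3,6],[0,0,-0.5,20.6,23.5,-7.3,6]]

```text
clock: 1.42
tool_pos: [0.3148, 0.3721, 0.2999]
orientation: [-180.0, -0.0, 13.0]
force: [1.3, 1.4, -0.4]
opening: 0.0601
gripper_force: 0.0
```

Run:
```python
from h import *
cmd([.49,.01,.30],13)
```

```text
rot [-0.0008 -0.0006  0.0004] cm [ 8.910e+00  3.922e+01 -3.000e-02]
```

play_rows:
  commands:
    - [[0,0,0,0.9,4,0,4],[0,0,0,1.8,8,0,4],[0,0,0,2.7,12,0,4],[0,0,0,3.6,16,0,4],[0,0,0,4.5,20,0,4],[0,0,0,5.4,24,0,4],[0,0,0,6.3,28,0,4],[0,0,0,7.2,32,0,4]]

```text
clock: 2.08
tool_pos: [0.4567, 0.0763, 0.3002]
orientation: [-180.0, -0.1, 13.0]
force: [1.0, 1.4, -0.5]
opening: 0.04
gripper_force: 0.0
```

play_rows:
  commands:
    - [[0,0,0,0.9,4,0,4],[0,0,0,1.7,7.2,0,4],[0,0,0,1.7,7.2,0,4],[0,0,0,1.7,7.2,0,4]]

```text
clock: 2.42
tool_pos: [0.4894, 0.0102, 0.2993]
orientation: [180.0, 0.0, 12.7]
force: [-0.6, -0.6, 0.5]
opening: 0.0402
gripper_force: 0.0
```

Run:
```python
from h import *
o=ctrl.get_obs();print(o['tool_pos'],o['orientation'])
s=wrist(); save(s,'w1.png'); print(s['origin'],s['rotation'].round(3))
for k in ('lock_knob','mill','seat'): print(k,ctrl.find_in(s,k))
print(proj(s,[.6065,.0248,.108]),proj(s,[.523,.0008,.1205]))
np.savez('w1.npz',**{k:np.array(s[k]) for k in('origin','rotation','camera_matrix','color')})
```

```text
[0.48936218 0.01023535 0.29928735] [1.79994850e+02 3.27657907e-02 1.27280400e+01]
[0.56638849 0.0279048  0.45814096] [[ 0.221 -0.932 -0.286]
 [-0.975 -0.211 -0.065]
 [-0.     0.293 -0.956]]
lock_knob [{'bbox': [332.8, 174.6, 21.1, 23.3], 'conf': 0.93}]
mill [{'bbox': [264.1, 24.9, 139.3, 185.8], 'conf': 0.69}]
seat [{'bbox': [290.7, 40.7, 86.7, 93.2], 'conf': 0.91}]
[338.68859996  87.39657972] [343.50273712 187.11503696]
```

View pics/w1.png

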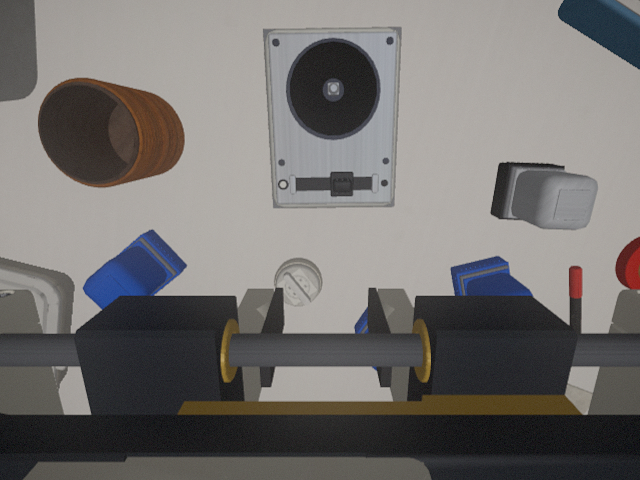

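The wrist view shows the mill square in the image, with the spindle tip at (333,88), the knob at (343,182), the ring at (283,184) and the dot at (384,183). The steel jar is at (550,195).

Run:
```python
from h import *
s=dict(np.load('w1.npz'))
big=cv2.resize(s['color'][20:215,255:615,::-1],None,fx=2.2,fy=2.2,interpolation=cv2.INTER_CUBIC); cv2.imwrite('pics/w1c.png',big)
print('spindle tip',ray(s,333,88,.120),'knob',ray(s,342.5,182,.118),'ring',ray(s,283,184,.1),'dot',ray(s,384,183,.1))
a=ray(s,283,184,.1);b=ray(s,384,183,.1);d=a-b; print('yaw ring-dot',np.degrees(np.arctan2(-d[0],d[1])),np.linalg.norm(d))
c=[ray(s,*p,.1) for p in((263,28),(401,27),(395,207),(274,207))]; print(np.round(c,4))
for i,j in((1,0),(2,3)): d=c[j]-c[i]; print(np.degrees(np.arctan2(-d[0],d[1])),np.linalg.norm(d))
for i,j in((3,0),(2,1)): d=c[j]-c[i]; print(np.degrees(np.arctan2(d[1],d[0])),np.linalg.norm(d))
```

```text
spindle tip [0.60357905 0.02956355 0.12      ] knob [0.52708549 0.00262476 0.118     ] ring [0.51022273 0.05771763 0.1       ] dot [ 0.53304078 -0.03858599  0.1       ]
yaw ring-dot 13.329772921539197 0.09896995471408683
[[ 0.6394  0.1001  0.1   ]
 [ 0.6667 -0.0169  0.1   ]
 [ 0.5125 -0.0557  0.1   ]
 [ 0.4858  0.0622  0.1   ]]
13.129592443233449 0.12019835155558405
12.765717257875357 0.12084590650923092
13.869768489204905 0.15822381940345817
14.098644683871177 0.15900082314128836
```

View pics/w1c.png

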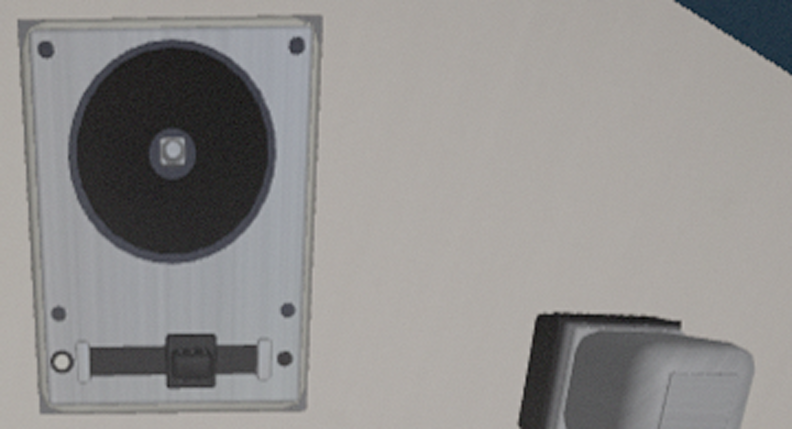

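Run:
```python
from h import *
s=dict(np.load('w1.npz')); print(s['camera_matrix'].round(2).tolist())
# seat: in crop, left 70..275, top 38..263 (crop scale 2.2, offset 255,20)
f=lambda u,v:(255+u/2.2,20+v/2.2)
for z in(.108,.1): print(z,np.linalg.norm(ray(s,*f(69,150),z)-ray(s,*f(275,150),z)),np.linalg.norm(ray(s,*f(172,38),z)-ray(s,*f(172,263),z)))
print('deck bright', [np.round(ray(s,*f(*p),.1),4) for p in((38,25),(308,25),(298,403),(43,403))])
g=s['color'][20:215,255:420].mean(2)
cmd([.525,.002,.17],13.2)
```

```text
[[363.71, 0.0, 325.27], [0.0, 363.71, 244.01], [0.0, 0.0, 1.0]]
0.108 0.08333953928464469 0.08430848362444895
0.1 0.08524367618397277 0.08623475890715011
deck bright [array([0.6386, 0.0918, 0.1   ]), array([ 0.6623, -0.0128,  0.1   ]), array([ 0.5152, -0.0502,  0.1   ]), array([0.4897, 0.0624, 0.1   ])]
rot [-0.0002 -0.0004 -0.0028] cm [ 3.28  1.88 12.97]
```

Run:
```python
from h import *
cmd([.5225,.002,.111],13.3)
```

```text
rot [-0.0002 -0.0004 -0.0045] cm [ 3.03  1.82 18.87]
```

play_rows:
  commands:
    - [[0,0,-0.005,3,1.8,2,4],[0,0,-0.005,3,1.8,6,4],[0,0,-0.005,3,1.8,10,4],[0,0,-0.005,3,1.8,13,4],[0,0,-0.005,3,1.8,15.5,4],[0,0,-0.005,3,1.8,17.2,4],[0,0,-0.005,3,1.8,18.3,4],[0,0,-0.005,3,1.8,18.8,4]]

```text
clock: 3.28
tool_pos: [0.5212, 0.0023, 0.11]
orientation: [180.0, 0.1, 13.4]
force: [-0.1, 1.1, -0.1]
opening: 0.0399
gripper_force: 0.0
```

Run:
```python
from h import *
o=ctrl.get_obs();print(o['tool_pos'],o['orientation'],o['force'])
s=wrist(); cv2.imwrite('pics/w2.png',s['color'][:,:,::-1]); print(proj(s,[.5225,.002,.1205]),proj(s,[.6035,.0295,.119]))
```

```text
[0.52120813 0.0022559  0.10996306] [1.79995652e+02 1.40547828e-01 1.33676671e+01] [-0.13001854  1.13706295 -0.09224816]
[327.00655981 312.48802321] [306.72207805 112.83083299]
```

View pics/w2.png

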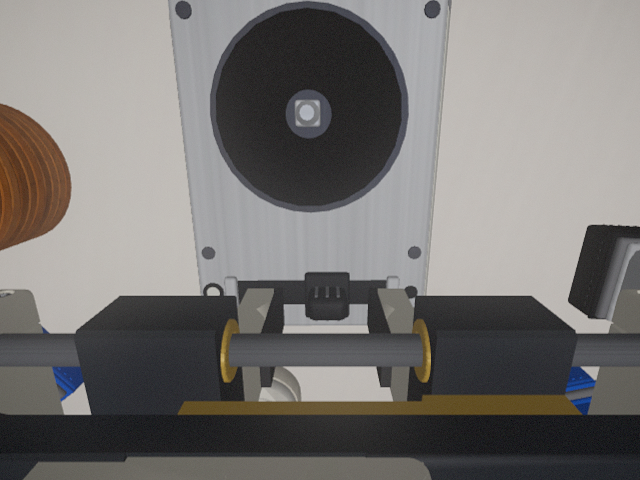

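The knob stands between the fingers at (327,295), and the spindle at (307,112.5) matches the prediction within 1 px. I close on the knob and slide it.

play_rows:
  commands:
    - [[0,0,0,0.2,0,0,2],[0,0,0,0.2,0,0,1.2],[0,0,0,0.2,0,0,1.2],[0,0,0,0.2,0,0,1.2],[0,0,0,0.2,0,0,1.2]]

```text
clock: 3.75
tool_pos: [0.5248, 0.0019, 0.1124]
orientation: [-180.0, -0.1, 13.3]
force: [-0.6, 2.0, 3.6]
opening: 0.0175
gripper_force: 30.0
```

play_rows:
  commands:
    - [[0,0,0,0,-0.5,0,1.2],[0,0,0,0,-1,0,1.2],[0,0,0,0,-1.5,0,1.2],[0,0,0,0,-2,0,1.2],[0,0,0,0,-2.5,0,1.2],[0,0,0,0,-2.5,0,1.2]]

```text
clock: 4.25
tool_pos: [0.5188, 0.0269, 0.1124]
orientation: [180.0, -0.1, 13.3]
force: [-1.3, 1.6, 7.3]
opening: 0.0173
gripper_force: 30.0
```

play_rows:
  commands:
    - [[0,0,0,0,-0.3,0,1.2],[0,0,0,0,-0.6,0,1.2],[0,0,0,0,-0.8,0,1.2],[0,0,0,0,-0.8,0,1.2]]

```text
clock: 4.58
tool_pos: [0.5176, 0.0319, 0.1124]
orientation: [179.8, -0.0, 13.3]
force: [5.8, -15.6, 3.0]
opening: 0.0174
gripper_force: 30.0
```

play_rows:
  commands:
    - [[0,0,0,0,-0.3,0,1.2],[0,0,0,0,-0.5,0,1.2],[0,0,0,0,-0.5,0,1.2]]

```text
clock: 4.83
tool_pos: [0.5172, 0.0325, 0.1125]
orientation: [179.4, 0.1, 13.4]
force: [17.1, -40.5, -1.0]
opening: 0.0175
gripper_force: 30.0
```

The knob has reached the end stop: 31 mm of travel, and the force is rising. I relax, open and lift.

play_rows:
  commands:
    - [[0,0,0,0,0.4,0,1.2],[0,0,0,0,0.6,0,2.5],[0,0,0,0,0.6,0,3.5],[0,0,0,0,0.6,0,3.5],[0,0,0,0,0.6,-2,3.5],[0,0,0,0,0.6,-6,6],[0,0,0,0,0.6,-10,8],[0,0,0,0,0.6,-13,8.7]]

```text
clock: 5.5
tool_pos: [0.5172, 0.0335, 0.2445]
orientation: [-180.0, -0.1, 13.3]
force: [0.3, -0.3, -0.2]
opening: 0.0493
gripper_force: 0.0
```

Run:
```python
from h import *
s=wrist(); save(s,'w3.png')
np.savez('w3.npz',**{k:np.array(s[k]) for k in('origin','rotation','camera_matrix','color')})
print(ctrl.get_obs()['tool_pos'],ctrl.find_in(s,'lock_knob')[:2],proj(s,[.6035,.0295,.119]))
for z in (0,.028,.101): print(z,proj(s,[.55,-.215,z]))
cmd([.52,-.19,.26],13.3)
```

```text
[0.51990658 0.03392415 0.25030261] [{'bbox': [316.4, 218.8, 24.6, 27.6], 'conf': 0.97}] [357.65673067 127.29714404]
0 [543.46493037 228.54125583]
0.028 [558.46616205 235.08028704]
0.101 [609.40216734 257.28327245]
rot [-0.0008 -0.0094  0.0006] cm [-5.11 21.83 -1.34]
```

View pics/w3.png

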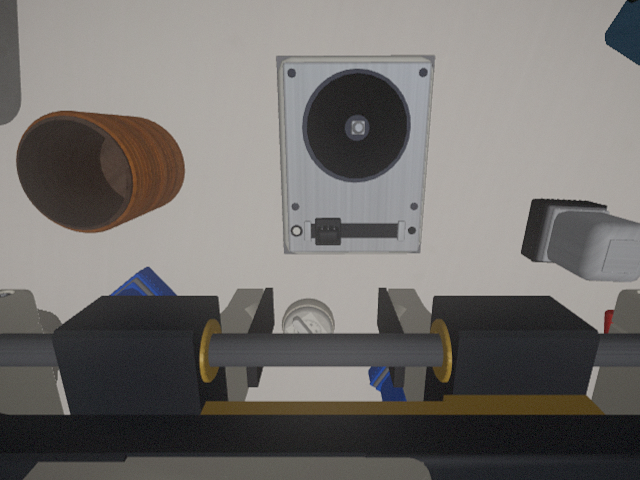

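The knob is at the ring end (327,231), and the spindle at (357.5,127.5) agrees with my estimate. Next I go to the jar.

Run:
```python
from h import *
cmd([.475,-.20,.27],13.3)
```

```text
rot [-0.0008 -0.0094  0.0006] cm [-9.71 21.76 -2.38]
```

play_rows:
  commands:
    - [[0,0,0,-1.6,3.6,-1,8.7],[0,0,0,-3.3,7.3,-2,8.7],[0,0,0,-5,11,-2,8.7],[0,0,0,-6.6,14.7,-2,8.7],[0,0,0,-8.2,18.4,-2,8.7],[0,0,0,-9.5,21.3,-2,8.7],[0,0,0,-9.7,21.8,-2,8.7],[0,0,0,-9.7,21.8,-2,8.7]]

```text
clock: 6.27
tool_pos: [0.4718, -0.2027, 0.2609]
orientation: [-180.0, 0.1, 13.1]
force: [-0.9, 1.1, -0.3]
opening: 0.087
gripper_force: 0.0
```

play_rows:
  commands:
    - [[0,0,0,0,0,0,8.7],[0,0,0,0,0,0,8.7]]

```text
clock: 6.43
tool_pos: [0.4727, -0.2006, 0.2613]
orientation: [-180.0, 0.0, 13.3]
force: [0.3, -0.3, -0.4]
opening: 0.0868
gripper_force: 0.0
```

Run:
```python
from h import *
o=ctrl.get_obs();print(o['tool_pos'],o['orientation'],o['opening'])
s=wrist()
np.savez('w4.npz',**{k:np.array(s[k]) for k in('origin','rotation','camera_matrix','color')})
print([d for d in ctrl.find_in(s,'jar')][:3],s['origin'])
u,v=proj(s,[.548,-.217,.06]).astype(int);print(u,v)
x0,y0=max(u-130,0),max(v-100,0); print(x0,y0)
cv2.imwrite('pics/w4c.png',cv2.resize(s['color'][y0:y0+200,x0:x0+260,::-1],None,fx=3,fy=3,interpolation=cv2.INTER_CUBIC))
```

```text
[ 0.47268833 -0.20057705  0.26127686] [-1.79974062e+02  1.08609509e-02  1.32942587e+01] 0.08676646298255779
[{'bbox': [288.0, 314.8, 63.2, 86.4], 'conf': 0.93}, {'bbox': [293.7, 218.7, 66.9, 83.0], 'conf': 0.83}, {'bbox': [332.9, 103.7, 78.3, 72.8], 'conf': 0.74}] [ 0.5494988  -0.18224066  0.4201608 ]
360 143
230 43
```

View pics/w4c.png

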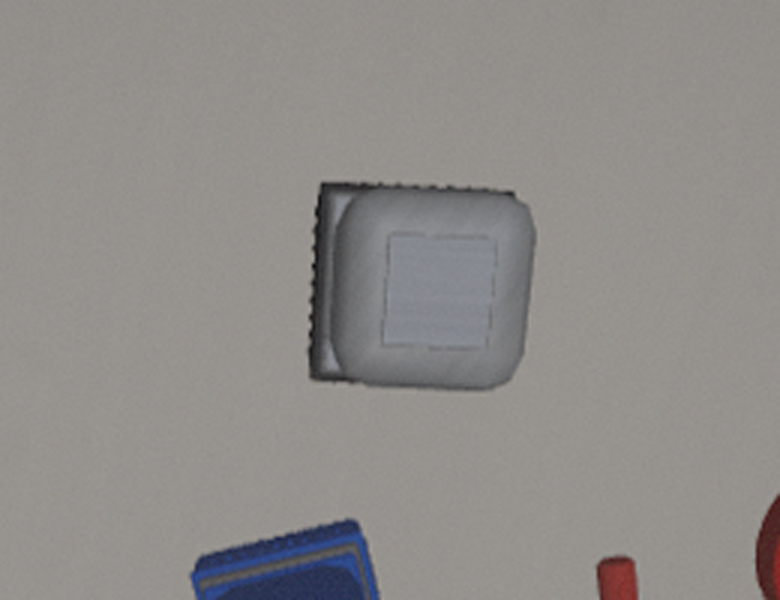

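The steel jar is centred near crop (438,291), that is wrist pixel (376,140), and is turned about 3° from the tool.

Run:
```python
from h import *
s=dict(np.load('w4.npz')); f=lambda u,v:(230+u/3,43+v/3)
q=[ray(s,*f(*p),.101) for p in((386,233),(497,238),(491,349),(382,346))]
print('centre from label',np.mean(q,0))
for i,j in((1,0),(2,3)): d=q[j]-q[i]; print(np.degrees(np.arctan2(-d[0],d[1])),np.linalg.norm(d))
for i,j in((3,0),(2,1)): d=q[j]-q[i]; print(np.degrees(np.arctan2(d[1],d[0])),np.linalg.norm(d))
a,b=ray(s,*f(320,184),.028),ray(s,*f(311,380),.0); b2=ray(s,*f(311,380),.028); c=ray(s,*f(516,191),.028)
print('foot corners',a,b2,c,np.linalg.norm(a-b2),np.linalg.norm(a-c),'centre',(b2+c)/2)
d=a-b2; print(np.degrees(np.arctan2(d[1],d[0]))); d=a-c; print(np.degrees(np.arctan2(-d[0],d[1])))
t=cam('top'); print(proj(t,np.mean(q,0)))
```

```text
centre from label [ 0.55334131 -0.22540005  0.101     ]
10.88811640385878 0.030858947144995874
11.796057998021196 0.031152083236873983
12.729011050600791 0.030547510083570078
13.31014179785771 0.030064969366731732
foot corners [ 0.57875883 -0.18685378  0.028     ] [ 0.51503037 -0.1992939   0.028     ] [ 0.59183694 -0.25163199  0.028     ] 0.06493129234868415 0.06608520140613586 centre [ 0.55343366 -0.22546295  0.028     ]
11.045535702216101
11.414056141982082
[411.98448939 234.64916627]
```

Run:
```python
from h import *
cmd([.5534,-.2254,.053],11.5)
```

```text
rot [-0.0001 -0.0001  0.0323] cm [ 7.26  4.29 20.86]
```

play_rows:
  commands:
    - [[0,0,0.032,3.3,2,0,8.7],[0,0,0.032,6.6,3.9,0,8.7],[0,0,0.032,7.25,4.3,2,8.7],[0,0,0.032,7.25,4.3,5,8.7],[0,0,0.032,7.25,4.3,8.5,8.7],[0,0,0.032,7.25,4.3,8.5,8.7]]

```text
clock: 7.08
tool_pos: [0.5494, -0.2249, 0.1696]
orientation: [-179.7, 0.6, 11.4]
force: [-2.1, 0.3, -1.8]
opening: 0.0869
gripper_force: 0.0
```

Run:
```python
from h import *
cmd([.5534,-.2254,.053],11.5)
```

```text
rot [-0.0051  0.0096 -0.0016] cm [ 0.49  0.19 11.65]
```

play_rows:
  commands:
    - [[0,0,0,0,0,2.5,8.7],[0,0,0,0,0,5.5,8.7],[0,0,0,0,0,8.5,8.7],[0,0,0,0,0,11,8.7],[0,0,0,0,0,12,8.7],[0,0,0,0,0,12.2,8.7],[0,0,0,0,0,12.2,8.7]]

```text
clock: 7.67
tool_pos: [0.5538, -0.2268, 0.0556]
orientation: [180.0, -0.0, 11.5]
force: [-0.3, 0.0, 0.8]
opening: 0.0871
gripper_force: 0.0
```

play_rows:
  commands:
    - [[0,0,0,0,0,0,6.5],[0,0,0,0,0,0,5.2],[0,0,0,0,0,0,5],[0,0,0,0,0,0,5],[0,0,0,0,0,0,5],[0,0,0,0,0,0,5]]

```text
clock: 8.17
tool_pos: [0.553, -0.2268, 0.0551]
orientation: [180.0, -0.0, 11.4]
force: [-0.8, 2.0, 4.2]
opening: 0.0557
gripper_force: 30.0
```

The jar is held at 55.7 mm opening. I lift it.

play_rows:
  commands:
    - [[0,0,0,0,0,-1,5],[0,0,0,0,0,-4,5],[0,0,0,0,0,-8,5],[0,0,0,0,0,-12,5],[0,0,0,0,0,-15,5],[0,0,0,0,0,-16.5,5],[0,0,0,0,0,-16.5,5],[0,0,0,0,0,-16.5,5]]

```text
clock: 8.83
tool_pos: [0.5527, -0.2267, 0.2199]
orientation: [-180.0, -0.1, 11.4]
force: [0.1, 0.3, -4.1]
opening: 0.0556
gripper_force: 30.0
```

Run:
```python
from h import *
o=ctrl.get_obs();print(o['force'],o['tool_pos'],o['opening'])
cmd([.603,.0295,.215],13.4)
```

```text
[ 0.12707009  0.34507158 -4.11062468] [ 0.5526513  -0.22669033  0.21987128] 0.055553339712334
rot [-0.0004 -0.0011 -0.035 ] cm [ 10.   -24.12   0.51]
```

play_rows:
  commands:
    - [[0,0,-0.01,1,-2.4,0,5],[0,0,-0.02,2.3,-5.5,0,5],[0,0,-0.03,3.8,-9.1,0,5],[0,0,-0.035,5.3,-12.7,0,5],[0,0,-0.035,6.8,-16.3,0,5],[0,0,-0.035,8.2,-19.8,0,5],[0,0,-0.035,9.3,-22.4,0,5],[0,0,-0.035,10,-24.1,0,5]]

```text
clock: 9.5
tool_pos: [0.6022, 0.0319, 0.2167]
orientation: [-180.0, 0.2, 13.5]
force: [0.2, -0.6, -4.2]
opening: 0.0559
gripper_force: 30.0
```

play_rows:
  commands:
    - [[0,0,0,0,0,0.5,5],[0,0,0,0,0,1,5],[0,0,0,0,0,1,5],[0,0,0,0,0,1,5]]

```text
clock: 9.83
tool_pos: [0.6022, 0.0282, 0.2079]
orientation: [180.0, 0.2, 13.4]
force: [-0.5, 0.3, -4.0]
opening: 0.0559
gripper_force: 30.0
```

Run:
```python
from h import *
o=ctrl.get_obs();print(o['force'],o['tool_pos'],o['orientation'],o['opening'])
s=wrist(); save(s,'w5.png'); cmd([.603,.0295,.215],13.4)
z=o['tool_pos'][2]-.0551; print(z,proj(s,[.6035,.0295,.119]),proj(s,[.6035,.0295,z]),proj(s,[.6035,.0295,z+.101]))
```

```text
[-0.54826623  0.3398326  -3.98618976] [0.60216567 0.02815901 0.2078798 ] [179.98839732   0.18970082  13.36751151] 0.05585387617780187
rot [ 0.0003  0.002  -0.0008] cm [ 0.07 -0.13 -0.64]
0.15277979635669398 [324.21210296 245.73045178] [324.06087823 261.95604176] [323.1633112  358.26009593]
```

View pics/w5.png

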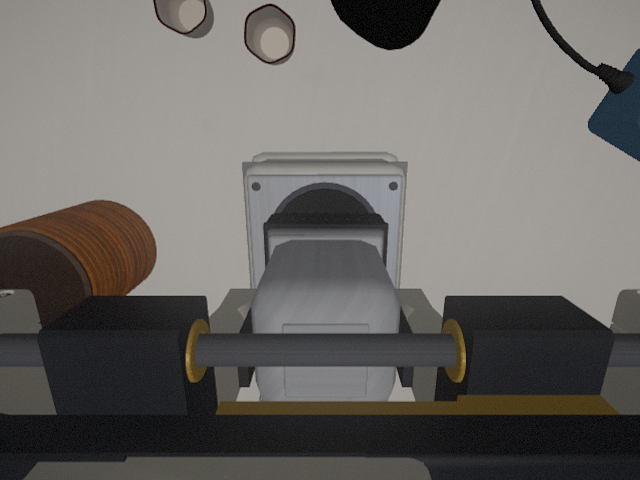

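The jar is upright and square over the seat at (325,240). I make the small y correction and lower it.

play_rows:
  commands:
    - [[0,0,0,0.07,-0.13,0.5,5],[0,0,0,0.07,-0.13,1.2,5],[0,0,0,0.07,-0.13,1.9,5],[0,0,0,0.07,-0.13,2.5,5],[0,0,0,0.07,-0.13,2.9,5],[0,0,0,0.07,-0.13,3.2,5],[0,0,0,0.07,-0.13,3.4,5],[0,0,0,0.07,-0.13,3.4,5]]

```text
clock: 10.55
tool_pos: [0.6035, 0.0305, 0.1751]
orientation: [180.0, 0.0, 13.4]
force: [0.7, 0.5, -5.0]
opening: 0.0563
gripper_force: 30.0
```

play_rows:
  commands:
    - [[0,0,0,-0.02,0.08,0.2,5],[0,0,0,-0.02,0.08,0.4,5],[0,0,0,-0.02,0.08,0.6,5],[0,0,0,-0.02,0.08,0.8,5],[0,0,0,-0.02,0.08,1,5],[0,0,0,-0.02,0.08,1.1,5],[0,0,0,-0.02,0.08,1.1,5]]

```text
clock: 11.13
tool_pos: [0.6034, 0.0297, 0.1642]
orientation: [180.0, 0.0, 13.4]
force: [-0.2, -0.2, -3.0]
opening: 0.0559
gripper_force: 30.0
```

The jar is on the spindle without resistance, with its bottom at about 109 mm. Now I press down.

play_rows:
  commands:
    - [[0,0,0,0,0,0.15,5],[0,0,0,0,0,0.3,5],[0,0,0,0,0,0.45,5],[0,0,0,0,0,0.6,5],[0,0,0,0,0,0.7,5],[0,0,0,0,0,0.7,5],[0,0,0,0,0,0.7,5]]

```text
clock: 11.72
tool_pos: [0.6039, 0.0297, 0.1586]
orientation: [180.0, -0.1, 13.4]
force: [-3.5, -0.1, 6.2]
opening: 0.0562
gripper_force: 30.0
```

play_rows:
  commands:
    - [[0,0,0,0,0,0.15,5],[0,0,0,0,0,0.3,5],[0,0,0,0,0,0.3,5],[0,0,0,0,0,0.3,5]]

```text
clock: 12.05
tool_pos: [0.6043, 0.0298, 0.157]
orientation: [180.0, -0.1, 13.5]
force: [-6.4, 1.0, 14.4]
opening: 0.0561
gripper_force: 30.0
```

play_rows:
  commands:
    - [[0,0,0,-0.05,0,0.1,5],[0,0,0,-0.05,0,0.2,5],[0,0,0,-0.05,0,0.2,5],[0,0,0,-0.05,0,0.2,5],[0,0,0,-0.05,0,0.2,5],[0,0,0,-0.05,0,0.2,5]]

```text
clock: 12.55
tool_pos: [0.6046, 0.0299, 0.1569]
orientation: [180.0, -0.3, 13.5]
force: [-8.7, 1.9, 23.3]
opening: 0.0557
gripper_force: 30.0
```

Run:
```python
from h import *
s=cam('scene'); o=ctrl.get_obs(); print(o['tool_pos'],o['force'],o['gripper_force'],o['clock'])
cv2.imwrite('pics/end.png',cv2.resize(s['color'][150:350,150:410,::-1],None,fx=3,fy=3,interpolation=cv2.INTER_CUBIC))
```

```text
[0.60461017 0.02988704 0.15687789] [-8.44473862  2.73763367 22.91324046] 30.003885626792908 12.6
```

View pics/end.png

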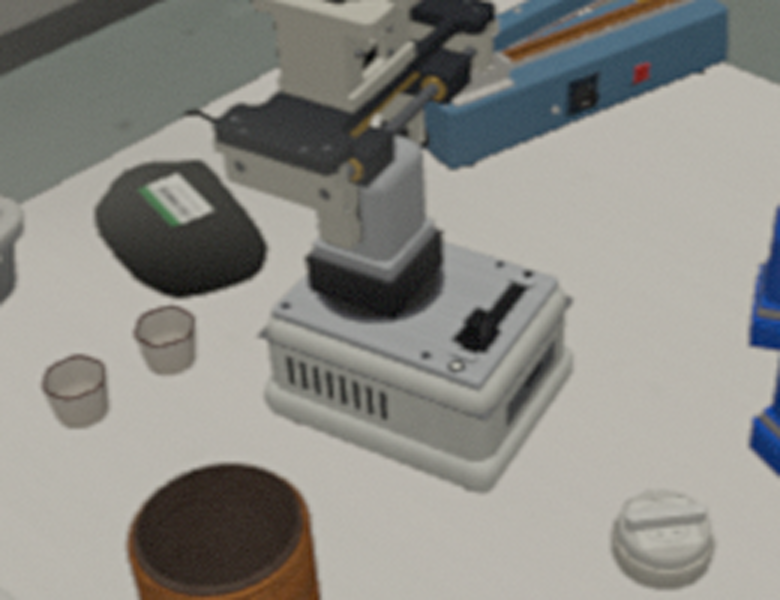

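The picture shows the jar seated flat on the plate at crop (375,270) and the knob at the ring end (475,335). The last 2 mm of push moved the jar only 0.1 mm and added 9 N, so the seat is at its stop.

```bash
python3 -c "
from plant import ctrl
print(ctrl.close_job())"
```

```text
the job is handed in; nothing more can be done
None
```

I slid the run lock to its open-ring stop, set the steel jar on the spindle, and handed the job in at 12.6 s with the arm still holding the jar pressed against the seat stop at about 23 N; no verdict was shown.

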